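# Empty the catch cup of the pin press

## Robot

A 7-joint arm with a two-finger parallel gripper is mounted at the origin on a cart in front of the work surface, level with it; the furniture and walls round the work are solid. World frame = base frame: x ahead of the robot, y to its left, z up, the work surface at z = 0. Lengths are in m, angles in rad, forces in N, time in s.
With the tool pointing down it reaches from about 0.425 to 0.925 m from the base axis. Payload 6.8 kg.
Tool frame: the origin (TCP) lies midway between the tips of the shut fingers; the grasp point (between the pads) lies 19 mm behind it; z points along the fingers, y is the direction in which the jaws open and shut (so a half turn about z gives the same grasp; the last joint's range is limited). The gripper opens to 85 mm and grips with 20 to 120 N. Pads are 22 mm wide; open, the fingers measure 114 mm over their backs; the gripper's body (76 mm by 85 mm) begins 54 mm behind the grasp point. The pads swing forward as they close: fully open they stand 13 mm farther back than shut.
Start: joints at [1.002, 0.477, 0.022, 1.555, -0.011, 1.109, -0.083], TCP at [0.3, -0.605, 0.231] pointing down, gripper open.
Joint ranges: [-2.96, 2.96], [-0.34, 2.1], [-1.41, 1.46], [0.24, 2.44], [-1.37, 4.51], [0.17, 1.92], [-2.96, 2.96]. Speed limits (rad/s): [2.39, 2.39, 3.14, 3.14, 3.14, 3.14, 3.14].

## Interface

Orientations are given as a unit quaternion [w, x, y, z].
In Python, from station import * gives the robot as it stands. The module is installed in compiled form; this text tells all that it offers.
- The arm moves only by the tool jog_arm, never from a script. Its arguments are lists of equal length, an entry for each row: "dp": the shift along the tool's x, y, z in units of 25 mm (1.0 is 25 mm), a list of three; "angular": the turn, a rotation vector about the tool's x, y, z in units of 5 degrees (1.0 is 5 degrees), a list of three; "claw": the finger opening in mm, from 0 to 85.4. A call has exactly 5 rows; each row is the pose to reach, as a shift and turn from the pose commanded when the call began, along the tool's axes at that moment; what a row does not reach only later rows make up. A row lasts 1/10 s, in which the tool goes at most 50 mm and 8.59 degrees, less where a joint would pass 70% of its speed; a pose out of reach is approached as far as the arm can. A call with a gripper value outside its range is refused whole. The fingers move at their own pace and stop on an object; "grip_force" is the grip in N (left out, the last holds). Time passes only in rows, so rows that repeat a pose let the fingers close, or fill a call up. It gives the time, the measured TCP pose, the force and the opening at its end, in the units of the state.
- get_obs(): the state, without advancing time (a new reading comes with each control period).
- read_camera(name): name is "scene" or "top" or "wrist"; returns a dict with "pixels" (420x560x3 uint8, blue, green, red), "camera_matrix" (3x3 intrinsics, pixels), "rvec" (rotation vector, rad) and "tvec" (3), from world to camera coordinates, as OpenCV has them. Camera axes: x right, y down, z forward; pixel columns grow to the right and rows downward; lengths in m; the calibration is good to about 2 mm. A picture is of the moment at which its call begins. There is no depth.
- hand_in(): hands the job in, once; it reports no verdict.
The state is a dict: "t": time; "q": joint angles; "joint_vel": joint speeds; "joint_torque": joint torques, N m; "eef_pos": TCP position; "tool_rot": TCP orientation; "contact_force": force on the tool from outside, world axes, zero at the start; "torque": the same for the moment, N m; "gripper_width": opening from 0.0 (shut) to 1.0 (fully open).
Only numpy, scipy, OpenCV 4.12 (cv2) and the standard library are available. Lean on these libraries where they do the work, as an engineer would, in place of code of your own. Each camera call takes 0.05 s, during which the arm holds its last target.

## Task

Draw the aluminium catch cup straight out of its sloping sleeve with all its brass dowel pins still in it, carry it to the empty blue tray and tip all eight pins into the tray without spilling any. Finish while still holding the cup raised over the tray, clear of it and tipped well past level so that its open mouth points down into the tray and it is plainly empty; do not put it back or let go. Leave the tray and the things standing round the work where they are.

Things in the scene. Friction and masses are not known exactly. Their poses are not given: they have to be found in the camera images.
- stand: grey sheet-metal cup stand fixed to the table, base 116 (x) x 86 (y) mm, with a black plastic sleeve (bore 65 mm, 41 mm deep; 77 mm over its mouth) whose axis leans 45 degrees from vertical towards the stand's -y. Origin: on the table, near the middle of the base; z up. Place and yaw vary (yaw 0: it leans to the robot's right).
- socket (a point): middle of the sleeve's mouth on the stand, about 76 mm above the table; its axes are those of the stand (z is vertical, not the bore's axis). The sleeve's bore runs from here down and towards the stand's +y at 45 degrees.
- cup: loose aluminium cup: 60 mm outside diameter (63 at the rim), 100 mm long, walls 3, bottom 4 mm, about 0.15 kg empty, fine grip grooves 52 to 78 mm from its bottom. Origin: middle of its underside; z along its axis to the open mouth. It starts leaning 45 degrees in the sleeve, about 59 mm standing out, x level, eight pins inside; it slides out along its own axis, 2.5 mm play all round.
- cup_mouth (a point): middle of the cup's open mouth, 100 mm from its underside along the cup's z
- cup_mid (a point): middle of the cup, on its axis, 50 mm from its underside
- tray: loose blue plastic parts tray, empty, open at the top: 170 (x) x 150 (y) x 50 mm high, walls 3 mm and a thin flange round the rim, 0.5 kg. Origin: middle of its underside; z up. It stands right of the job sheets, the cup stand left of them; the tall press fills the middle behind the sheets from x = 0.5 m on: carry the cup across in front of it.
- pin0: brass dowel pin 1 of 8 in the cup, 13 mm diameter, 34 mm long, 0.03 kg; origin: its middle, z along it
- pin1: brass dowel pin 2 of 8 in the cup, 13 mm diameter, 34 mm long, 0.03 kg; origin: its middle, z along it
- pin2: brass dowel pin 3 of 8 in the cup, 13 mm diameter, 34 mm long, 0.03 kg; origin: its middle, z along it
- pin3: brass dowel pin 4 of 8 in the cup, 13 mm diameter, 34 mm long, 0.03 kg; origin: its middle, z along it
- pin4: brass dowel pin 5 of 8 in the cup, 13 mm diameter, 34 mm long, 0.03 kg; origin: its middle, z along it
- pin5: brass dowel pin 6 of 8 in the cup, 13 mm diameter, 34 mm long, 0.03 kg; origin: its middle, z along it
- pin6: brass dowel pin 7 of 8 in the cup, 13 mm diameter, 34 mm long, 0.03 kg; origin: its middle, z along it
- pin7: brass dowel pin 8 of 8 in the cup, 13 mm diameter, 34 mm long, 0.03 kg; origin: its middle, z along it
- swab_jar: bystander: clear jar of white swabs, 52 mm diameter, 100 mm high with the swabs; origin: middle of its underside
- solvent_bottle: bystander: white bottle with a blue cap, 62 mm diameter, 122 mm high; origin: middle of its underside
- red_case: bystander: small red moulded case, 90 x 55 x 42 mm; origin: middle of its underside

How it is judged:
On the way, in this order (a step that is already met when the one before it is completed fails the run):
1. the cup is held clear of the sleeve, mouth still upward, with all eight pins in it (contact force between the fingers and cup above 1 N and contact force between cup and stand below 0.05 N and distance between cup and socket above 0.02 m and z of cup in the frame of socket above 0 m and angle between cup's own z axis and vertical below 1.4 rad and distance between each of pin0, pin1, pin2, pin3, pin4, pin5, pin6, pin7 and cup_mid below 0.058 m and z of each of pin0, pin1, pin2, pin3, pin4, pin5, pin6, pin7 in the frame of cup above 0 m), for 0.2 s.
2. all eight pins are in the tray, tipped from the held cup (contact force between the fingers and cup above 1 N and angle between cup's own z axis and vertical above 1.57 rad and x of pin0 in the frame of tray between -0.085 and 0.085 m and y of pin0 in the frame of tray between -0.075 and 0.075 m and z of each of pin0, pin1, pin2, pin3, pin4, pin5, pin6, pin7 in the frame of tray below 0.045 m and x of pin1 in the frame of tray between -0.085 and 0.085 m and y of pin1 in the frame of tray between -0.075 and 0.075 m and x of pin2 in the frame of tray between -0.085 and 0.085 m and y of pin2 in the frame of tray between -0.075 and 0.075 m and x of pin3 in the frame of tray between -0.085 and 0.085 m and y of pin3 in the frame of tray between -0.075 and 0.075 m and x of pin4 in the frame of tray between -0.085 and 0.085 m and y of pin4 in the frame of tray between -0.075 and 0.075 m and x of pin5 in the frame of tray between -0.085 and 0.085 m and y of pin5 in the frame of tray between -0.075 and 0.075 m and x of pin6 in the frame of tray between -0.085 and 0.085 m and y of pin6 in the frame of tray between -0.075 and 0.075 m and x of pin7 in the frame of tray between -0.085 and 0.085 m and y of pin7 in the frame of tray between -0.075 and 0.075 m), for 0.2 s.
At the end, for the whole second after the job is handed in: Cup held still, touching neither stand nor tray, tipped 110 degrees or more from upright, the middle of its mouth over 65 mm above the table and within 90 mm of the tray's middle seen from above; all eight pins at rest inside the tray, which stands flat (contact force between the fingers and cup above 1 N and contact force between cup and stand below 0.05 N and contact force between cup and tray below 0.05 N and angle between cup's own z axis and vertical above 1.92 rad and height (world z) of cup_mouth above 0.065 m and horizontal distance between cup_mouth and tray below 0.09 m and linear speed of each of cup, pin0, pin1, pin2, pin3, pin4, pin5, pin6, pin7 below 0.03 m/s and x of pin0 in the frame of tray between -0.085 and 0.085 m and y of pin0 in the frame of tray between -0.075 and 0.075 m and z of each of pin0, pin1, pin2, pin3, pin4, pin5, pin6, pin7 in the frame of tray below 0.045 m and x of pin1 in the frame of tray between -0.085 and 0.085 m and y of pin1 in the frame of tray between -0.075 and 0.075 m and x of pin2 in the frame of tray between -0.085 and 0.085 m and y of pin2 in the frame of tray between -0.075 and 0.075 m and x of pin3 in the frame of tray between -0.085 and 0.085 m and y of pin3 in the frame of tray between -0.075 and 0.075 m and x of pin4 in the frame of tray between -0.085 and 0.085 m and y of pin4 in the frame of tray between -0.075 and 0.075 m and x of pin5 in the frame of tray between -0.085 and 0.085 m and y of pin5 in the frame of tray between -0.075 and 0.075 m and x of pin6 in the frame of tray between -0.085 and 0.085 m and y of pin6 in the frame of tray between -0.075 and 0.075 m and x of pin7 in the frame of tray between -0.085 and 0.085 m and y of pin7 in the frame of tray between -0.075 and 0.075 m and angle between tray's own z axis and vertical below 0.05 rad); the arm keeps its last pose, push and grip.
It fails at once if a pin is spilled onto the table ((height (world z) of pin0 below 0.03 m and horizontal distance between pin0 and tray above 0.125 m) or (height (world z) of pin1 below 0.03 m and horizontal distance between pin1 and tray above 0.125 m) or (height (world z) of pin2 below 0.03 m and horizontal distance between pin2 and tray above 0.125 m) or (height (world z) of pin3 below 0.03 m and horizontal distance between pin3 and tray above 0.125 m) or (height (world z) of pin4 below 0.03 m and horizontal distance between pin4 and tray above 0.125 m) or (height (world z) of pin5 below 0.03 m and horizontal distance between pin5 and tray above 0.125 m) or (height (world z) of pin6 below 0.03 m and horizontal distance between pin6 and tray above 0.125 m) or (height (world z) of pin7 below 0.03 m and horizontal distance between pin7 and tray above 0.125 m)).
It fails at once if the tray is pushed more than 40 mm from its place (distance of tray from where it was at the start of the episode above 0.04 m).
It fails at once if a bystander is moved more than 20 mm (distance of any of swab_jar, solvent_bottle, red_case from where it was at the start of the episode above 0.02 m).
It also fails if it takes over 42 s, if anything falls off the work surface, if the arm or the gripper's body presses on something with over 40 N, if the wrist force passes 120 N, or if a joint passes its speed limit or range.

## Working session

There is one attempt and no reset: what is moved stays moved. The work goes in short steps, Python scripts to look and compute and a tool call to move; the robot and the scene stay as the last step left them, time stands still between calls to the robot, and variables do not carry over. Pictures are saved under pics/ and viewed, and the job is handed in when it is done.

Besides the shell and the picture viewer there is one more tool, called as name(argument=value, ...) on one line, values as JSON. jog_arm: Moves the arm, as the interface text tells. Its arguments: {"type":"object","properties":{"dp":{"type":"array","items":{"type":"array","items":{"type":"number"}}},"angular":{"type":"array","items":{"type":"array","items":{"type":"number"}}},"claw":{"type":"array","items":{"type":"number"}},"grip_force":{"type":"number"}},"required":["dp","angular","claw"]}

```bash
mkdir -p pics
cat > h.py <<'E'
from station import *
import numpy as np, cv2
from scipy.spatial.transform import Rotation as R
def cam(n):
    d=read_camera(n); return d
def ray(d,u,v):
    K=np.array(d["camera_matrix"]);Rm=cv2.Rodrigues(np.array(d["rvec"],float))[0];t=np.array(d["tvec"],float).reshape(3)
    c=-Rm.T@t; r=Rm.T@np.linalg.inv(K)@np.array([u,v,1.]); return c,r/np.linalg.norm(r)
def onz(d,u,v,z):
    c,r=ray(d,u,v); return c+r*(z-c[2])/r[2]
def proj(d,P):
    return cv2.projectPoints(np.array(P,float).reshape(-1,3),np.array(d["rvec"],float),np.array(d["tvec"],float),np.array(d["camera_matrix"],float),None)[0].reshape(-1,2)
def tri(d1,p1,d2,p2):
    c1,r1=ray(d1,*p1);c2,r2=ray(d2,*p2)
    A=np.stack([r1,-r2],1);s=np.linalg.lstsq(A,c2-c1,rcond=None)[0]
    a=c1+s[0]*r1;b=c2+s[1]*r2;return (a+b)/2,np.linalg.norm(a-b)
E
python3 - <<'E'
from h import *
import pickle
D={}
for n in("scene","top","wrist"):
    D[n]=cam(n); cv2.imwrite(f"pics/{n}0.png",D[n]["pixels"]); print(n,ray(D[n],280,210))
pickle.dump(D,open("D0.pkl","wb"))
print(get_obs())
E
```

```text
scene (array([-0.06286481,  0.99641564,  0.77077058]), array([ 0.42328954, -0.74621866, -0.51379342]))
top (array([0.23618614, 0.03563248, 1.21244632]), array([ 0.22379067,  0.03249654, -0.97409533]))
wrist (array([ 0.35887744, -0.57390389,  0.37331815]), array([-0.24808858, -0.1266093 , -0.9604281 ]))
{'t': 0.15, 'q': array([ 1.00191911,  0.47763937,  0.02236397,  1.55618189, -0.0114845 ,
        1.10931149, -0.08308917]), 'joint_vel': array([ 0.00034208, -0.00290779,  0.00035878, -0.00409132,  0.00032949,
       -0.00117503, -0.00076803]), 'joint_torque': array([ 2.79152191e-03, -5.96921504e+01,  1.61015645e+00, -2.81490290e+01,
        1.26233182e-02,  6.59071491e-03,  1.06067176e-05]), 'eef_pos': array([ 0.29992046, -0.60421519,  0.23054779]), 'tool_rot': array([-6.70831975e-04,  9.73575134e-01,  2.28365847e-01, -2.19477074e-04]), 'contact_force': array([-0.11935568, -0.51192065,  0.43924061]), 'torque': array([-0.02766491, -0.03928728, -0.01178877]), 'gripper_width': 0.9949934168281818}
```

View pics/scene0.png

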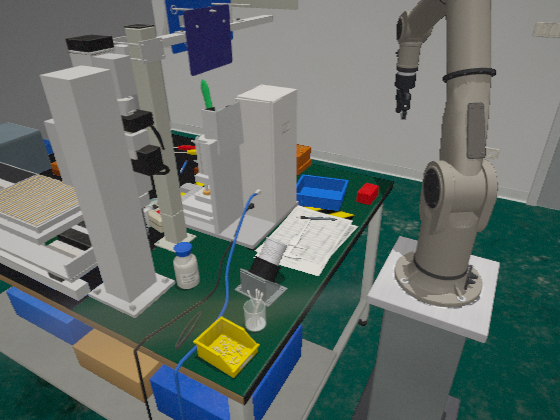

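View pics/top0.png

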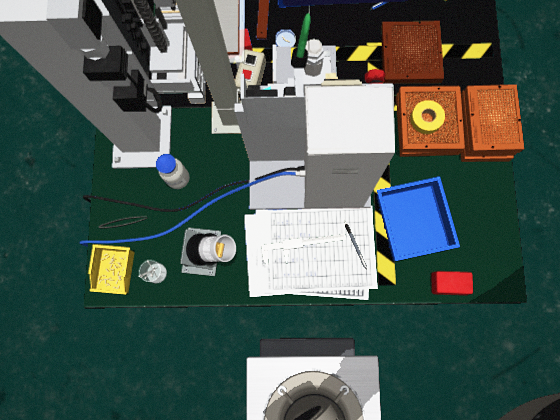

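View pics/wrist0.png

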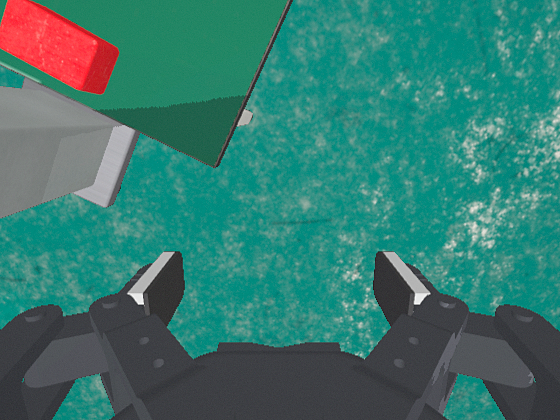

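Run:
```python
from h import *
import pickle
D=pickle.load(open("D0.pkl","rb"))
t=D["top"]["pixels"];s=D["scene"]["pixels"]
a=cv2.resize(t[210:310,75:275],(800,400),interpolation=cv2.INTER_CUBIC)
b=cv2.resize(s[225:335,200:320],(600,550),interpolation=cv2.INTER_CUBIC)
cv2.imwrite("pics/t1.png",a);cv2.imwrite("pics/s1.png",b)
for n,u,v,z in [("corner stand",188,229,0)]: print(n,onz(D["top"],u,v,z))
T=D["top"]
for p in [(377,192),(438,177),(459,245),(391,262)]: print("tray rim",onz(T,*p,0.05))
for p in [(432,272),(472,272),(472,293),(433,293)]: print("red top",onz(T,*p,0.04))
for p in [(376,208),(246,212),(150,259),(165,160),(305,175),(385,155),(250,207),(90,300),(525,300)]: print(p,onz(T,*p,0.0))
```

```text
corner stand [0.46851199 0.31268545 0.        ]
tray rim [ 0.54513686 -0.16638508  0.05      ]
tray rim [ 0.58110116 -0.31927111  0.05      ]
tray rim [ 0.40961753 -0.35756103  0.05      ]
tray rim [ 0.37064124 -0.19178767  0.05      ]
red top [ 0.34622569 -0.29101661  0.04      ]
red top [ 0.34495279 -0.38683252  0.04      ]
red top [ 0.29481312 -0.38259803  0.04      ]
red top [ 0.29596243 -0.28994557  0.04      ]
(376, 208) [ 0.51606302 -0.17052615  0.        ]
(246, 212) [0.51085023 0.16379866 0.        ]
(150, 259) [0.39242267 0.40739589 0.        ]
(165, 160) [0.65510677 0.37902893 0.        ]
(305, 175) [0.60737979 0.01000841 0.        ]
(385, 155) [ 0.65826328 -0.20068132  0.        ]
(250, 207) [0.52391807 0.15351842 0.        ]
(90, 300) [0.29122125 0.55403673 0.        ]
(525, 300) [ 0.27815213 -0.52478251  0.        ]
```

View pics/t1.png

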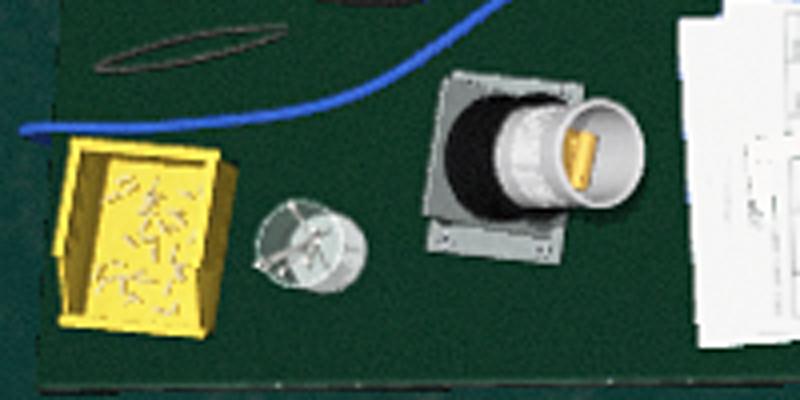

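View pics/s1.png

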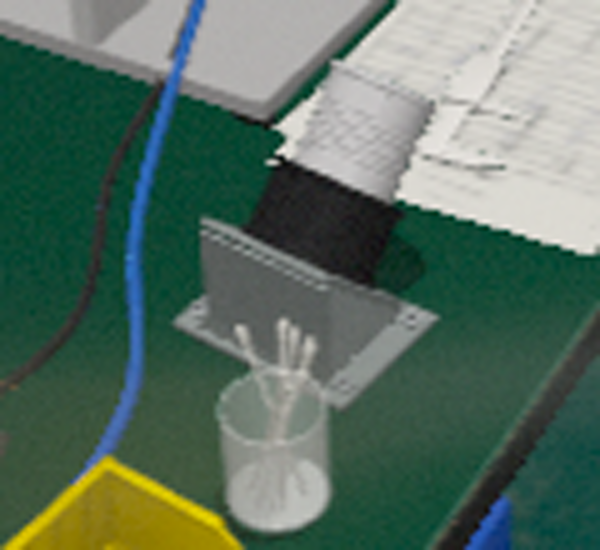

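Run:
```python
from h import *
import pickle
D=pickle.load(open("D0.pkl","rb"));T=D["top"];S=D["scene"]
f=lambda x,y:(75+(x+.5)/4-.5,210+(y+.5)/4-.5)
P=[f(427,250),f(558,263),f(583,85)]
for p in P: print("base",p,onz(T,*p,0.002))
a,b,c=[onz(T,*p,0.002) for p in P]
d=a-b; print("yaw from y edge",np.degrees(np.arctan2(-d[0],d[1])),np.linalg.norm(d)); d=c-b; print("yaw x edge",np.degrees(np.arctan2(d[1],d[0])),np.linalg.norm(d))
# refine rim: bright mask
h=cv2.cvtColor(T["pixels"],cv2.COLOR_BGR2HSV)
m=((h[...,2]>120)&(h[...,1]<60)).astype(np.uint8)
m[:, :196]=0;m[:,240:]=0;m[:228]=0;m[268:]=0
n,l,st,ce=cv2.connectedComponentsWithStats(m);print(st,ce)
g=f(600,153);print("mouth px",g,onz(T,*g,0.118))
gs=lambda x,y:(200+(x+.5)/5-.5,225+(y+.5)/5-.5)
print("mouth tri",tri(T,g,S,gs(385,85)))
j=f(310,247);print("jar",onz(T,*j,0.03))
print("bottle",onz(T,175,178,0.05))
hs=h; m=((h[...,0]>100)&(h[...,0]<130)&(h[...,1]>150)&(h[...,2]>60)).astype(np.uint8)
m[:,:370]=0;m[:170]=0;m[265:]=0
cs,_=cv2.findContours(m,0,2);k=max(cs,key=cv2.contourArea);hu=cv2.convexHull(k);ap=cv2.approxPolyDP(hu,4,True).reshape(-1,2);print(ap)
for p in ap: print(onz(T,*p,0.05))
q=[onz(T,*p,0.05) for p in ap]; print(np.mean(q,0))
v=T["pixels"].copy();print([proj(T,x) for x in ([.45,.2,0],[.5,.2,0],[.45,.15,0])])
```

```text
base (181.375, 272.125) [0.35781275 0.32583916 0.002     ]
base (214.125, 275.375) [0.34854816 0.24294778 0.002     ]
base (220.375, 230.875) [0.46199077 0.22896167 0.002     ]
yaw from y edge -6.3773530373533305 0.08340751200388795
yaw x edge -7.0284146338913684 0.1143015128633759
[[     0      0    560    420 234345]
 [   196    229     40     33    833]
 [   196    266     13      2     17]
 [   213    266      3      2      5]] [[279.73322665 209.36398899]
 [215.85834334 246.25930372]
 [202.11764706 266.41176471]
 [214.2        266.6       ]]
mouth px (224.625, 247.875) [0.4005195  0.20003696 0.118     ]
mouth tri (array([0.40070329, 0.19998443, 0.11952528]), np.float64(0.0008811621368544748))
jar [0.35780973 0.39158787 0.03      ]
bottle [0.58995931 0.33780108 0.05      ]
[[439 176]
 [459 247]
 [394 260]
 [377 190]]
[ 0.58364038 -0.32192555  0.05      ]
[ 0.40474092 -0.35717414  0.05      ]
[ 0.37537625 -0.19923612  0.05      ]
[ 0.55025631 -0.16662541  0.05      ]
[ 0.47850346 -0.2612403   0.05      ]
[array([[231.7307976 , 235.46487964]]), array([[231.94239537, 216.33068649]]), array([[251.27164972, 235.17827112]])]
```

```bash
cat >> h.py <<'E'
import json,os
def pose():
    o=get_obs();q=o["tool_rot"];return o["eef_pos"],R.from_quat([q[1],q[2],q[3],q[0]]),o
sx=np.array([.9932,-.1167,0]); sy=np.array([.1167,.9932,0])
def tool(tilt,yaw=-6.7):
    "tool y = horizontal at azimuth yaw; z tilted from down by tilt deg toward tool's right (-y)"
    c,s=np.cos(np.radians(yaw)),np.sin(np.radians(yaw)); y=np.array([c,s,0]);r=np.array([s,-c,0])
    z=np.sin(np.radians(tilt))*r-np.cos(np.radians(tilt))*np.array([0,0,1]); x=np.cross(y,z)
    return R.from_matrix(np.stack([x,y,z],1))
def plan(targets,p0=None,R0=None):
    p,r,o=pose()
    if p0 is not None:p=np.array(p0)
    if R0 is not None:r=R0
    for P,Q in targets:
        d=r.inv().apply(np.array(P)-p)/.025; a=(r.inv()*Q).as_rotvec(degrees=True)/5
        print("dp",np.round(d,2).tolist(),"ang",np.round(a,2).tolist())
def log():
    p,r,o=pose(); e=r.as_matrix()
    print("t",round(o["t"],2),"p",np.round(p,4),"q",np.round(o["q"],3),"F",np.round(o["contact_force"],1),"w",round(o["gripper_width"],3))
    print("x",np.round(e[:,0],3),"y",np.round(e[:,1],3),"z",np.round(e[:,2],3))
    L=json.load(open("log.json")) if os.path.exists("log.json") else []
    L.append([list(o["q"]),list(p),r.as_quat().tolist()]);json.dump(L,open("log.json","w"))
E
python3 - <<'E'
from h import *
log()
az=lambda p:np.degrees(np.arctan2(p[1],p[0]))
T=[]
for p in [(.335,-.56,.25),(.37,-.515,.27),(.40,-.47,.28),(.42,-.42,.29),(.43,-.37,.3)]: T.append((p,tool(0,az(p))))
plan(T)
E
```

```text
t 0.15 p [ 0.2999 -0.6042  0.2305] q [ 1.002  0.478  0.022  1.556 -0.011  1.109 -0.083] F [-0.1 -0.5  0.4] w 0.995
x [ 0.896  0.445 -0.   ] y [ 0.445 -0.896 -0.001] z [-0.001  0.001 -1.   ]
dp [2.04, -0.96, -0.78] ang [-0.02, 0.0, -0.9]
dp [4.1, -1.95, -1.58] ang [-0.02, 0.0, -1.86]
dp [5.97, -3.03, -1.97] ang [-0.02, -0.0, -2.8]
dp [7.58, -4.47, -2.37] ang [-0.02, -0.0, -3.72]
dp [8.83, -6.08, -2.77] ang [-0.02, -0.0, -4.58]
```

jog_arm(dp=[[2,-1,-0.8],[4,-2,-1.6],[6,-3,-2],[7.5,-4.5,-2.4],[8.8,-6,-2.8]], angular=[[0,0,-0.9],[0,0,-1.9],[0,0,-2.8],[0,0,-3.7],[0,0,-4.6]], claw=[40,40,40,40,40], grip_force=40)

```text
t: 0.65
eef_pos: [0.423, -0.3972, 0.2957]
tool_rot: [-0.0, 0.908, 0.42, 0.0]
contact_force: [1.1, 0.2, 0.2]
gripper_width: 0.47
```

Run:
```python
from h import *
log()
az=lambda p:np.degrees(np.arctan2(p[1],p[0]))
T=[]
for p in [(.43,-.32,.3),(.43,-.27,.3),(.43,-.22,.3),(.43,-.17,.3),(.43,-.12,.3)]: T.append((p,tool(0,az(p))))
plan(T)
```

```text
t 0.65 p [ 0.423  -0.3972  0.2957] q [ 0.761  0.273 -0.141  1.703  0.041  1.169 -0.096] F [1.1 0.2 0.2] w 0.47
x [0.648 0.762 0.   ] y [ 0.762 -0.648  0.   ] z [ 0.  0. -1.]
dp [2.53, -1.79, -0.17] ang [0.0, -0.0, -0.74]
dp [4.06, -3.08, -0.17] ang [0.0, -0.0, -1.65]
dp [5.58, -4.38, -0.17] ang [0.0, -0.0, -2.65]
dp [7.11, -5.67, -0.17] ang [0.0, -0.0, -3.76]
dp [8.63, -6.97, -0.17] ang [0.0, -0.0, -4.95]
```

jog_arm(dp=[[2,-1.4,0],[3.5,-2.6,0],[5.1,-4,0],[6.6,-5.3,0],[8.1,-6.6,0]], angular=[[0,0,-0.8],[0,0,-1.7],[0,0,-2.7],[0,0,-3.8],[0,0,-5]], claw=[40,40,40,40,40])

```text
t: 1.15
eef_pos: [0.4278, -0.1476, 0.2956]
tool_rot: [0.0, 0.795, 0.606, -0.0]
contact_force: [0.4, 0.6, 0.3]
gripper_width: 0.462
```

Run:
```python
from h import *
log()
az=lambda p:np.degrees(np.arctan2(p[1],p[0]))
T=[]
for p in [(.43,-.08,.3),(.43,-.04,.3),(.43,0,.3),(.43,.04,.3),(.425,.08,.3)]: T.append((p,tool(0,az(p))))
plan(T)
```

```text
t 1.15 p [ 0.4278 -0.1476  0.2956] q [ 0.543  0.064 -0.362  1.959  0.025  1.123 -0.098] F [0.4 0.6 0.3] w 0.462
x [ 0.265  0.964 -0.   ] y [ 0.964 -0.265  0.   ] z [ 0. -0. -1.]
dp [2.63, -0.63, -0.18] ang [0.0, 0.0, -0.97]
dp [4.17, -1.06, -0.18] ang [0.0, 0.0, -2.01]
dp [5.71, -1.48, -0.18] ang [0.0, 0.0, -3.07]
dp [7.26, -1.9, -0.18] ang [0.0, 0.0, -4.14]
dp [8.75, -2.52, -0.18] ang [0.0, 0.0, -5.21]
```

jog_arm(dp=[[1.6,-0.4,0],[3.2,-0.9,0],[4.8,-1.3,0],[6.4,-1.7,0],[8,-2.3,0]], angular=[[0,0,-1],[0,0,-2],[0,0,-3],[0,0,-4],[0,0,-5]], claw=[40,40,40,40,40])

```text
t: 1.65
eef_pos: [0.4266, 0.06, 0.2957]
tool_rot: [0.0, 0.646, 0.764, 0.0]
contact_force: [0.8, 0.9, -0.3]
gripper_width: 0.47
```

Run:
```python
from h import *
log()
T=[]
for k,p in enumerate([(.425,.12,.3),(.42,.16,.3),(.42,.2,.3),(.42,.235,.3),(.42,.26,.3)]): T.append((p,tool(0,[7,5,0,-3,-6.7][k])))
plan(T)
```

```text
t 1.65 p [0.4266 0.06   0.2957] q [ 0.306  0.038 -0.596  1.988  0.024  1.121 -0.133] F [ 0.8  0.9 -0.3] w 0.47
x [-0.166  0.986 -0.   ] y [0.986 0.166 0.001] z [ 0.001 -0.    -1.   ]
dp [2.38, 0.34, -0.17] ang [0.01, 0.0, 0.52]
dp [3.99, 0.4, -0.17] ang [0.01, 0.0, 0.92]
dp [5.57, 0.67, -0.17] ang [0.01, 0.0, 1.92]
dp [6.95, 0.9, -0.17] ang [0.01, 0.0, 2.52]
dp [7.93, 1.07, -0.17] ang [0.01, 0.0, 3.26]
```

Run:
```python
from h import *
T=[]
for k,p in enumerate([(.425,.11,.3),(.42,.16,.3),(.42,.21,.29),(.42,.25,.28),(.42,.29,.27)]): T.append((p,tool([7,14,21,28,35][k],[6,3,-1,-4,-6.7][k])))
plan(T)
```

```text
dp [1.98, 0.27, -0.17] ang [0.05, -1.4, 0.71]
dp [3.99, 0.4, -0.17] ang [0.17, -2.8, 1.31]
dp [5.96, 0.74, 0.23] ang [0.39, -4.19, 2.09]
dp [7.54, 1.0, 0.63] ang [0.67, -5.57, 2.66]
dp [9.12, 1.27, 1.03] ang [1.0, -6.95, 3.15]
```

jog_arm(dp=[[1.5,0.2,0],[3.3,0.4,0],[5,0.7,0.2],[6.8,1,0.6],[8.5,1.2,1]], angular=[[0,-1.4,0.7],[0.2,-2.8,1.3],[0.4,-4.2,2.1],[0.7,-5.6,2.7],[1,-7,3.2]], claw=[60,85,85,85,85])

```text
t: 2.15
eef_pos: [0.4241, 0.2372, 0.2787]
tool_rot: [0.17, 0.712, 0.654, -0.188]
contact_force: [2.3, -1.4, 0.5]
gripper_width: 0.996
```

Run:
```python
from h import *
log()
for n in("scene","wrist"): cv2.imwrite(f"pics/{n}1.png",cam(n)["pixels"])
log()
```

```text
t 2.15 p [0.4241 0.2372 0.2787] q [-0.277  0.432 -0.741  1.716  0.495  1.601 -1.236] F [ 2.3 -1.4  0.5] w 0.996
x [ 0.073  0.869 -0.49 ] y [ 0.996 -0.086 -0.004] z [-0.046 -0.488 -0.872]
t 2.25 p [0.4169 0.2491 0.2677] q [-0.295  0.454 -0.748  1.717  0.49   1.597 -1.234] F [-0.8 -0.6 -0.8] w 0.997
x [ 0.039  0.871 -0.489] y [ 0.998 -0.061 -0.03 ] z [-0.056 -0.487 -0.872]
```

View pics/scene1.png

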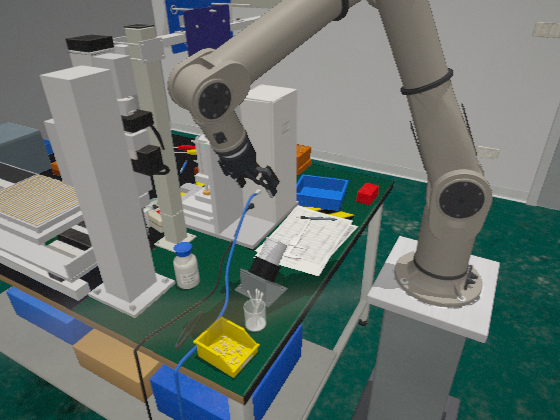

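View pics/wrist1.png

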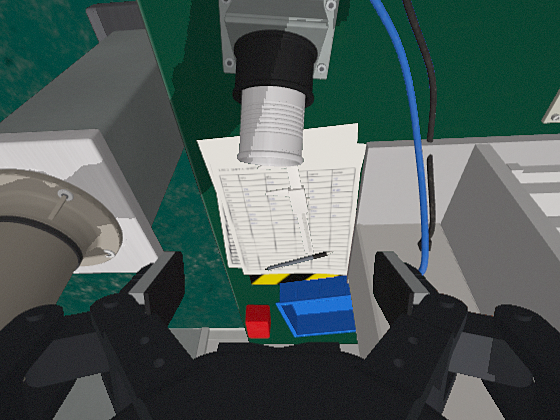

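Run:
```python
from h import *
T=[]
for k in (1,2,3,4,5):
    f=min(k/4,1); p=np.array([.4169,.2491,.2677])*(1-f)+f*np.array([.4101,.282,.1647]); T.append((p,tool(29+11*f,-4+f*-2.7)))
plan(T)
```

```text
dp [0.79, -0.06, 0.74] ang [-0.17, -0.49, 0.37]
dp [1.58, -0.12, 1.48] ang [-0.09, -1.04, 0.49]
dp [2.36, -0.17, 2.22] ang [-0.01, -1.58, 0.61]
dp [3.15, -0.23, 2.96] ang [0.08, -2.13, 0.72]
dp [3.15, -0.23, 2.96] ang [0.08, -2.13, 0.72]
```

jog_arm(dp=[[0.7,0,0.7],[1.4,0,1.4],[2.1,0,2.1],[2.8,0,2.8],[2.8,0,2.8]], angular=[[0,-0.5,0.3],[0,-1,0.4],[0,-1.6,0.5],[0,-2,0.6],[0,-2,0.6]], claw=[85,85,85,85,85])

```text
t: 2.75
eef_pos: [0.4219, 0.2649, 0.1784]
tool_rot: [0.228, 0.706, 0.623, -0.248]
contact_force: [-0.7, -0.5, -0.2]
gripper_width: 0.994
```

Run:
```python
from h import *
import pickle
log()
d=cam("wrist");cv2.imwrite(f"pics/wrist2.png",d["pixels"]);pickle.dump(d,open("w2.pkl","wb"))
cv2.imwrite(f"pics/scene2.png",cam("scene")["pixels"][100:380,100:400])
log()
```

```text
t 2.75 p [0.4219 0.2649 0.1784] q [-0.446  0.658 -0.664  1.695  0.59   1.635 -1.447] F [-0.7 -0.5 -0.2] w 0.994
x [ 0.1    0.767 -0.633] y [ 0.993 -0.119  0.012] z [-0.066 -0.63  -0.774]
t 2.85 p [0.4234 0.2648 0.1821] q [-0.443  0.652 -0.665  1.693  0.59   1.636 -1.446] F [ 0.8 -0.6  1.3] w 0.997
x [ 0.104  0.769 -0.63 ] y [ 0.993 -0.121  0.017] z [-0.063 -0.627 -0.776]
```

View pics/scene2.png

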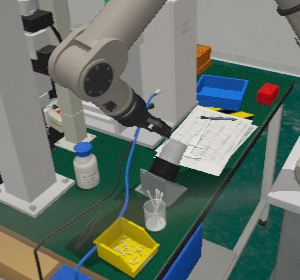

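View pics/wrist2.png

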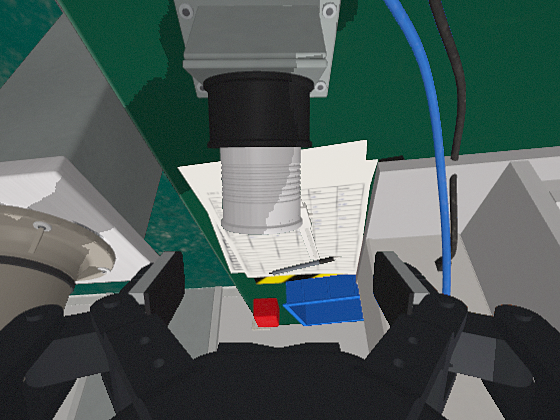

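Run:
```python
from h import *
d=__import__("pickle").load(open("w2.pkl","rb"))
M=np.array([.4005,.200,.119]);a=np.array([-.0825,-.702,.707])
print(proj(d,[M,M-.034*a,M-.059*a]))
G=M-.034*a; Q=tool(40); z=Q.as_matrix()[:,2]; F=G+.019*z; print(F)
plan([(F-b*z,Q) for b in (.10,.09,.06,.04,.02,0)])
```

```text
[[259.90808675 226.94265191]
 [259.01110276 183.03406027]
 [258.3247421  149.43576873]]
[0.4018801  0.21173844 0.08040716]
dp [0.9, -0.62, 0.54] ang [0.12, -0.18, -0.16]
dp [0.9, -0.63, 0.94] ang [0.12, -0.18, -0.16]
dp [0.88, -0.64, 2.14] ang [0.12, -0.18, -0.16]
dp [0.86, -0.65, 2.94] ang [0.12, -0.18, -0.16]
dp [0.85, -0.66, 3.74] ang [0.12, -0.18, -0.16]
dp [0.84, -0.66, 4.54] ang [0.12, -0.18, -0.16]
```

jog_arm(dp=[[0.4,-0.3,0.2],[0.9,-0.65,0.6],[0.9,-0.65,1],[0.9,-0.65,1.2],[0.9,-0.65,1.4]], angular=[[0.1,-0.2,-0.2],[0.1,-0.2,-0.2],[0.1,-0.2,-0.2],[0.1,-0.2,-0.2],[0.1,-0.2,-0.2]], claw=[85,85,85,85,85])

```text
t: 3.35
eef_pos: [0.4078, 0.2614, 0.1403]
tool_rot: [0.228, 0.701, 0.625, -0.256]
contact_force: [0.5, -0.4, 1.1]
gripper_width: 0.999
```

Run:
```python
from h import *
log()
M=np.array([.4005,.200,.119]);a=np.array([-.0825,-.702,.707])
G=M-.034*a; Q=tool(40); z=Q.as_matrix()[:,2]; F=G+.019*z
plan([(F-b*z,Q) for b in (.06,.04,.02,0)])
```

```text
t 3.35 p [0.4078 0.2614 0.1403] q [-0.461  0.702 -0.658  1.737  0.602  1.586 -1.489] F [ 0.5 -0.4  1.1] w 0.999
x [ 0.088  0.76  -0.644] y [ 0.993 -0.114  0.   ] z [-0.073 -0.64  -0.765]
dp [0.01, -0.0, 0.72] ang [0.02, 0.02, 0.02]
dp [0.01, -0.0, 1.52] ang [0.02, 0.02, 0.02]
dp [0.01, -0.01, 2.32] ang [0.02, 0.02, 0.02]
dp [0.01, -0.01, 3.12] ang [0.02, 0.02, 0.02]
```

jog_arm(dp=[[0,0,0.8],[0,0,1.6],[0,0,2.4],[0,0,3.1],[0,0,3.1]], angular=[[0,0,0],[0,0,0],[0,0,0],[0,0,0],[0,0,0]], claw=[85,85,85,85,85])

```text
t: 3.85
eef_pos: [0.4016, 0.21, 0.0802]
tool_rot: [0.228, 0.701, 0.625, -0.257]
contact_force: [0.8, 0.7, 0.5]
gripper_width: 0.992
```

Run:
```python
from h import *
log()
d=cam("wrist");cv2.imwrite(f"pics/wrist3.png",d["pixels"])
cv2.imwrite(f"pics/scene3.png",cv2.resize(cam("scene")["pixels"][180:340,180:340],None,fx=3.5,fy=3.5,interpolation=2))
M=np.array([.4005,.200,.119]);a=np.array([-.0825,-.702,.707])
G=M-.034*a; Q=tool(40); z=Q.as_matrix()[:,2]; F=G+.019*z
plan([(F,Q)])
```

```text
t 3.85 p [0.4016 0.21   0.0802] q [-0.416  0.74  -0.632  1.857  0.661  1.454 -1.528] F [0.8 0.7 0.5] w 0.992
x [ 0.087  0.758 -0.646] y [ 0.993 -0.115 -0.001] z [-0.075 -0.642 -0.763]
dp [-0.01, -0.0, 0.06] ang [0.02, 0.01, 0.02]
```

View pics/wrist3.png

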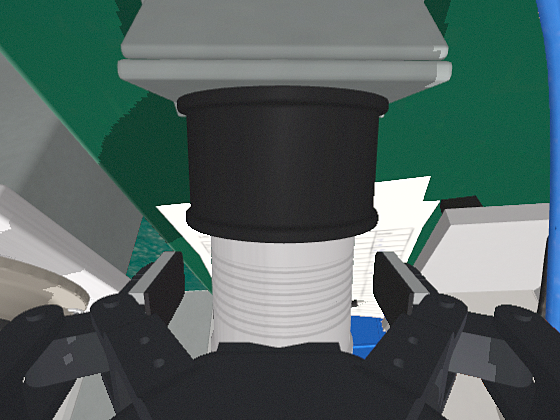

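View pics/scene3.png

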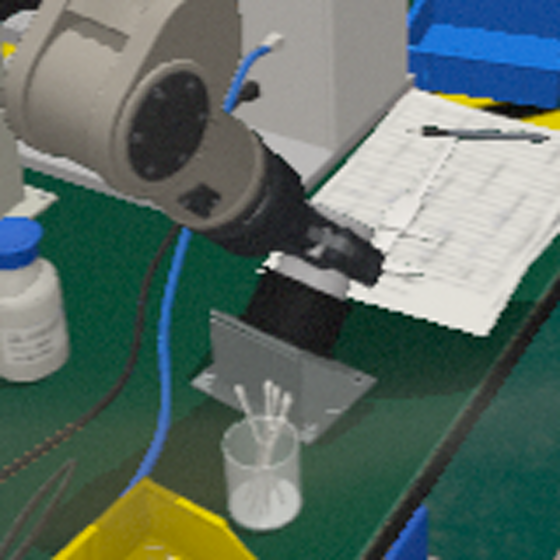

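jog_arm(dp=[[0,0,0.2],[0,0,0.2],[0,0,0.2],[0,0,0.2],[0,0,0.2]], angular=[[0,0,0],[0,0,0],[0,0,0],[0,0,0],[0,0,0]], claw=[85,70,62,55,50], grip_force=90)

```text
t: 4.45
eef_pos: [0.402, 0.2103, 0.078]
tool_rot: [0.228, 0.701, 0.626, -0.255]
contact_force: [1.2, 2.8, 6.6]
gripper_width: 0.664
```

jog_arm(dp=[[0,0,0],[0,0,0],[0,0,0],[0,0,0],[0,0,0]], angular=[[0,0,0],[0,0,0],[0,0,0],[0,0,0],[0,0,0]], claw=[40,40,40,40,40], grip_force=90)

```text
t: 4.95
eef_pos: [0.402, 0.2103, 0.078]
tool_rot: [0.228, 0.701, 0.626, -0.255]
contact_force: [0.7, 1.6, 6.2]
gripper_width: 0.667
```

Run:
```python
from h import *
log()
d=cam("wrist");cv2.imwrite(f"pics/wrist4.png",d["pixels"])
a=np.array([-.0825,-.702,.707]);p,r,o=pose()
plan([(p+k*a,r) for k in (.01,.05,.08,.1)])
```

```text
t 4.95 p [0.402  0.2103 0.078 ] q [-0.416  0.741 -0.632  1.859  0.665  1.447 -1.53 ] F [0.7 1.6 6.2] w 0.667
x [ 0.087  0.761 -0.643] y [ 0.994 -0.113  0.001] z [-0.072 -0.639 -0.766]
dp [-0.4, -0.0, -0.03] ang [0.0, 0.0, 0.0]
dp [-1.99, -0.0, -0.17] ang [0.0, 0.0, 0.0]
dp [-3.19, -0.01, -0.28] ang [0.0, 0.0, 0.0]
dp [-3.98, -0.01, -0.35] ang [0.0, 0.0, 0.0]
```

View pics/wrist4.png

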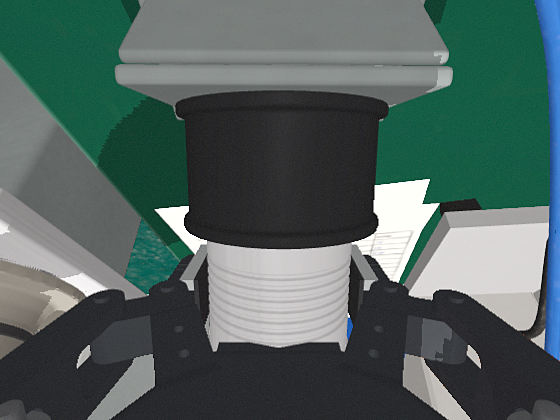

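jog_arm(dp=[[-0.2,0,0],[-0.5,0,0],[-0.9,0,-0.1],[-1.3,0,-0.1],[-1.6,0,-0.1]], angular=[[0,0,0],[0,0,0],[0,0,0],[0,0,0],[0,0,0]], claw=[40,40,40,40,40])

```text
t: 5.5
eef_pos: [0.3984, 0.181, 0.1052]
tool_rot: [0.227, 0.701, 0.626, -0.255]
contact_force: [0.9, 4.8, -2.4]
gripper_width: 0.671
```

Run:
```python
from h import *
log()
d=cam("wrist");cv2.imwrite(f"pics/wrist5.png",d["pixels"])
cv2.imwrite(f"pics/scene5.png",cv2.resize(cam("scene")["pixels"][180:340,180:340],None,fx=3.5,fy=3.5,interpolation=2))
```

```text
t 5.5 p [0.3984 0.181  0.1052] q [-0.367  0.67  -0.645  1.908  0.651  1.449 -1.491] F [ 0.9  4.8 -2.4] w 0.671
x [ 0.087  0.762 -0.642] y [ 0.994 -0.114  0.   ] z [-0.073 -0.638 -0.767]
```

View pics/wrist5.png

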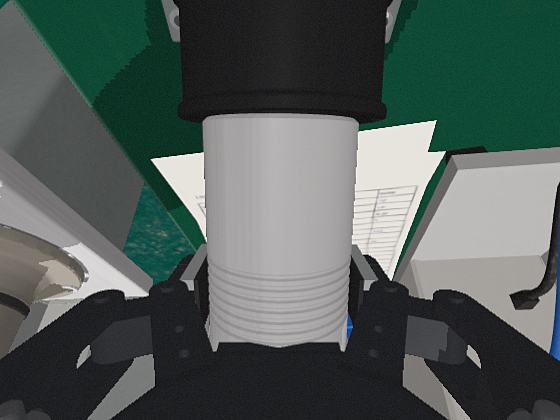

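View pics/scene5.png

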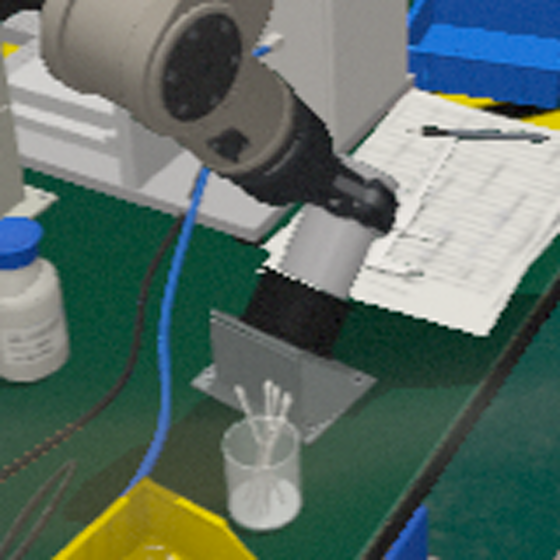

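jog_arm(dp=[[-0.4,0,0],[-0.8,0,-0.1],[-1.2,0,-0.1],[-1.6,0,-0.1],[-1.8,0,-0.2]], angular=[[0,0,0],[0,0,0],[0,0,0],[0,0,0],[0,0,0]], claw=[40,40,40,40,40])

```text
t: 6.1
eef_pos: [0.3946, 0.1483, 0.1385]
tool_rot: [0.228, 0.701, 0.625, -0.256]
contact_force: [0.1, -0.2, -4.3]
gripper_width: 0.665
```

```bash
cat >> h.py <<'E'
_z=np.array([-.072,-.639,-.766]);_y=np.array([.994,-.113,.001]);_x=np.cross(_y,_z)
RG=R.from_matrix(np.stack([_x,_y,_z],1))
MT=RG.inv().apply(np.array([.4005,.2,.119])-np.array([.402,.2103,.078])); AT=RG.inv().apply([-.0825,-.702,.707])
def tcp_for(mouth,lean,yaw):
    Q=tool(85-lean,yaw); return np.array(mouth)-Q.apply(MT),Q
def cupnow():
    p,r,o=pose(); a=r.apply(AT);print("mouth",np.round(p+r.apply(MT),4),"lean",np.degrees(np.arccos(a[2])).round(1),"bottom",np.round(p+r.apply(MT)-.1*a,3))
E
python3 - <<'E'
from h import *
log();cupnow();print(MT,AT)
cv2.imwrite("pics/wrist6.png",cam("wrist")["pixels"])
cv2.imwrite(f"pics/scene6.png",cv2.resize(cam("scene")["pixels"][180:340,180:340],None,fx=3.5,fy=3.5,interpolation=2))
print(tcp_for((.44,-.25,.18),60,0)[0])
E
```

```text
t 6.1 p [0.3946 0.1483 0.1385] q [-0.311  0.587 -0.657  1.952  0.633  1.463 -1.435] F [ 0.1 -0.2 -4.3] w 0.665
x [ 0.088  0.76  -0.644] y [ 0.993 -0.115  0.   ] z [-0.074 -0.64  -0.765]
mouth [0.3931 0.138  0.1796] lean 44.9 bottom [0.401 0.208 0.109]
[-0.03432958 -0.00028755 -0.02471309] [-0.99593205 -0.00197673 -0.08703277]
[ 0.44028755 -0.22933104  0.14309402]
```

View pics/scene6.png

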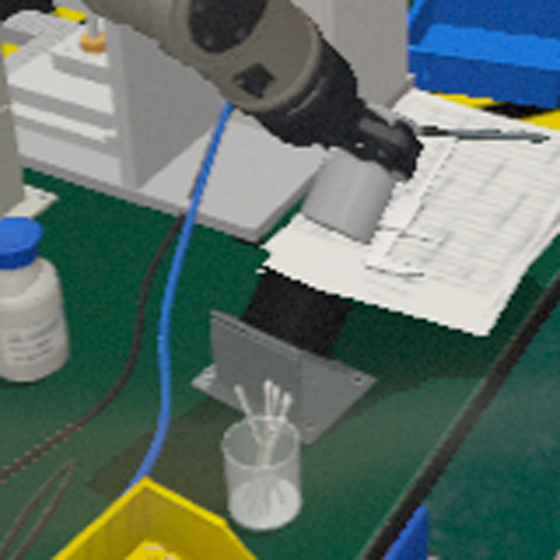

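View pics/wrist6.png

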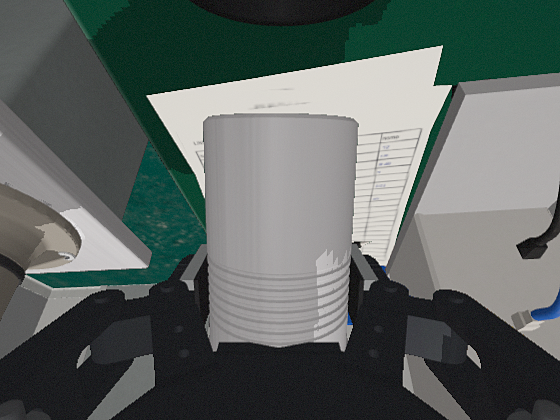

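Run:
```python
from h import *
T=[]
for y,ya in [(.13,-6.7),(.11,-6),(.085,-5),(.06,-4),(.035,-3)]: T.append(tcp_for((.392,y-.01,.19),45,ya))
plan(T)
```

```text
dp [-0.85, 0.03, 0.17] ang [0.03, 0.01, 0.01]
dp [-1.46, 0.12, 0.68] ang [-0.06, 0.01, -0.09]
dp [-2.22, 0.22, 1.32] ang [-0.19, 0.01, -0.25]
dp [-2.98, 0.33, 1.96] ang [-0.32, 0.01, -0.4]
dp [-3.74, 0.44, 2.6] ang [-0.45, 0.01, -0.55]
```

jog_arm(dp=[[-0.6,0,0],[-1.3,0.1,0.5],[-2.1,0.2,1.2],[-2.9,0.3,1.9],[-3.7,0.4,2.6]], angular=[[0,0,0],[0,0,-0.1],[-0.2,0,-0.2],[-0.3,0,-0.4],[-0.4,0,-0.5]], claw=[40,40,40,40,40])

```text
t: 6.7
eef_pos: [0.3915, 0.0352, 0.1479]
tool_rot: [0.235, 0.683, 0.645, -0.25]
contact_force: [-0.2, -0.5, -4.7]
gripper_width: 0.666
```

Run:
```python
from h import *
log();cupnow()
T=[]
for y,ya in [(.0,-2),(-.025,-1),(-.05,0),(-.075,1),(-.1,2)]: T.append(tcp_for((.395,y,.19),45,ya))
plan(T)
```

```text
t 6.7 p [0.3915 0.0352 0.1479] q [-0.144  0.46  -0.643  2.126  0.714  1.346 -1.293] F [-0.2 -0.5 -4.7] w 0.666
x [ 0.043  0.764 -0.644] y [ 0.998 -0.057 -0.002] z [-0.038 -0.643 -0.765]
mouth [0.3907 0.0249 0.189 ] lean 44.9 bottom [0.395 0.095 0.118]
dp [-0.78, 0.22, 0.6] ang [-0.18, 0.01, -0.18]
dp [-1.54, 0.27, 1.24] ang [-0.31, 0.01, -0.34]
dp [-2.31, 0.32, 1.88] ang [-0.44, 0.01, -0.49]
dp [-3.07, 0.37, 2.53] ang [-0.56, 0.01, -0.64]
dp [-3.84, 0.42, 3.17] ang [-0.69, 0.01, -0.79]
```

Run:
```python
from h import *
T=[]
for k,(y,ya) in enumerate([(.0,-2),(-.025,-1),(-.05,0),(-.075,1),(-.1,2)]): T.append(tcp_for((.395+.004*k,y,.195+.005*k),47+2*k,ya))
plan(T)
```

```text
dp [-0.87, 0.22, 0.4] ang [-0.18, 0.41, -0.19]
dp [-1.73, 0.43, 0.83] ang [-0.3, 0.81, -0.35]
dp [-2.58, 0.63, 1.26] ang [-0.41, 1.21, -0.51]
dp [-3.44, 0.83, 1.7] ang [-0.52, 1.61, -0.68]
dp [-4.3, 1.03, 2.13] ang [-0.62, 2.01, -0.85]
```

jog_arm(dp=[[-0.9,0.2,0.4],[-1.7,0.4,0.8],[-2.6,0.6,1.3],[-3.4,0.8,1.7],[-4.3,1,2.1]], angular=[[-0.2,0.4,-0.2],[-0.3,0.8,-0.3],[-0.4,1.2,-0.5],[-0.5,1.6,-0.7],[-0.6,2,-0.8]], claw=[40,40,40,40,40])

```text
t: 7.2
eef_pos: [0.4093, -0.082, 0.177]
tool_rot: [0.186, 0.673, 0.693, -0.18]
contact_force: [0.9, -0.5, -3.9]
gripper_width: 0.664
```

Run:
```python
from h import *
log();cupnow()
T=[]
for k,(y,ya) in enumerate([(-.12,2),(-.145,3),(-.17,4),(-.195,5),(-.22,5)]): T.append(tcp_for((.411+.004*k,y,.21),56+2*k,ya))
plan(T)
```

```text
t 7.2 p [ 0.4093 -0.082   0.177 ] q [ 0.198  0.239 -0.608  2.215  0.719  1.078 -0.844] F [ 0.9 -0.5 -3.9] w 0.664
x [-0.026  0.865 -0.5  ] y [1.    0.03  0.001] z [ 0.016 -0.5   -0.866]
mouth [ 0.4095 -0.0994  0.2156] lean 55.0 bottom [ 0.407 -0.018  0.158]
dp [-0.59, 0.03, 0.58] ang [-0.02, 0.2, -0.05]
dp [-1.42, 0.15, 1.04] ang [-0.12, 0.6, -0.23]
dp [-2.26, 0.26, 1.49] ang [-0.2, 1.0, -0.41]
dp [-3.1, 0.37, 1.94] ang [-0.29, 1.4, -0.59]
dp [-3.94, 0.5, 2.39] ang [-0.28, 1.8, -0.6]
```

jog_arm(dp=[[-0.7,0,0.5],[-1.5,0.1,1],[-2.3,0.3,1.5],[-3.1,0.4,1.9],[-3.9,0.5,2.4]], angular=[[0,0.3,0],[-0.1,0.6,-0.2],[-0.2,1,-0.4],[-0.3,1.4,-0.5],[-0.3,1.8,-0.6]], claw=[40,40,40,40,40])

```text
t: 7.7
eef_pos: [0.4247, -0.1959, 0.1739]
tool_rot: [0.135, 0.664, 0.725, -0.123]
contact_force: [-0.2, -0.6, -4.8]
gripper_width: 0.667
```

Run:
```python
from h import *
log();cupnow()
for n in("scene","top"): cv2.imwrite(f"pics/{n}7.png",cam(n)["pixels"])
T=[]
for k in range(5): T.append(tcp_for((.43,-.235,.19-.008*k),66+2*k,5))
plan(T)
```

```text
t 7.7 p [ 0.4247 -0.1959  0.1739] q [ 0.497  0.205 -0.502  2.184  0.639  0.848 -0.355] F [-0.2 -0.6 -4.8] w 0.667
x [-0.082  0.93  -0.359] y [0.996 0.088 0.002] z [ 0.033 -0.358 -0.933]
mouth [ 0.4264 -0.219   0.2093] lean 64.0 bottom [ 0.419 -0.13   0.165]
dp [-0.17, 0.13, 0.86] ang [-0.02, 0.43, -0.08]
dp [-0.02, 0.13, 1.11] ang [-0.02, 0.83, -0.08]
dp [0.12, 0.13, 1.36] ang [-0.02, 1.23, -0.08]
dp [0.27, 0.13, 1.6] ang [-0.01, 1.63, -0.08]
dp [0.41, 0.13, 1.85] ang [-0.01, 2.03, -0.08]
```

View pics/scene7.png

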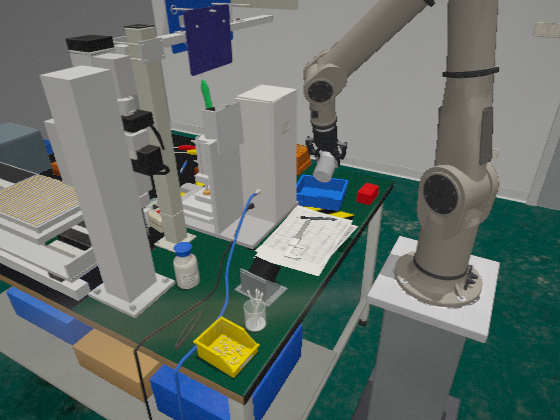

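View pics/top7.png

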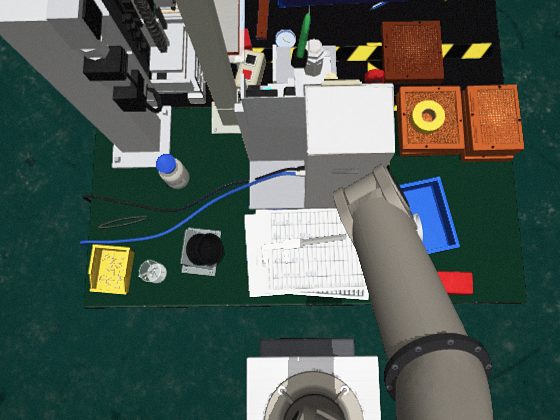

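jog_arm(dp=[[-0.2,0.1,0.4],[-0.2,0.1,0.8],[0,0.1,1.2],[0.2,0.1,1.5],[0.4,0.1,1.8]], angular=[[0,0.4,0],[0,0.8,-0.1],[0,1.2,-0.1],[0,1.6,-0.1],[0,2,-0.1]], claw=[40,40,40,40,40])

```text
t: 8.3
eef_pos: [0.428, -0.2008, 0.1275]
tool_rot: [0.07, 0.669, 0.737, -0.065]
contact_force: [-0.2, -0.1, -3.4]
gripper_width: 0.665
```

Run:
```python
from h import *
log();cupnow()
T=[]
for k in range(5): T.append(tcp_for((.432,-.235,.15-.008*k),76+2*k,5))
plan(T)
```

```text
t 8.3 p [ 0.428  -0.2008  0.1275] q [ 0.616  0.297 -0.503  2.161  0.5    0.739 -0.145] F [-0.2 -0.1 -3.4] w 0.665
x [-0.095  0.977 -0.191] y [ 0.995  0.096 -0.002] z [ 0.016 -0.19  -0.982]
mouth [ 0.4305 -0.2297  0.1583] lean 74.0 bottom [ 0.421 -0.134  0.131]
dp [-0.12, 0.05, 0.32] ang [-0.0, 0.4, 0.11]
dp [-0.02, 0.05, 0.58] ang [-0.01, 0.8, 0.11]
dp [0.07, 0.05, 0.85] ang [-0.01, 1.2, 0.11]
dp [0.16, 0.05, 1.11] ang [-0.01, 1.6, 0.11]
dp [0.24, 0.06, 1.37] ang [-0.01, 2.0, 0.11]
```

jog_arm(dp=[[-0.1,0,0.3],[0,0,0.6],[0,0,0.9],[0.1,0,1.1],[0.2,0,1.3]], angular=[[0,0.4,0],[0,0.8,0.1],[0,1.2,0.1],[0,1.6,0.1],[0,2,0.1]], claw=[40,40,40,40,40])

```text
t: 8.8
eef_pos: [0.4282, -0.2021, 0.0948]
tool_rot: [0.006, 0.675, 0.738, -0.006]
contact_force: [1.0, -0.0, -4.2]
gripper_width: 0.67
```

Run:
```python
from h import *
log();cupnow()
for n in("scene",): cv2.imwrite(f"pics/{n}8.png",cv2.resize(cam(n)["pixels"][90:230,260:400],None,fx=4,fy=4,interpolation=2))
T=[]
for k in range(5): T.append(tcp_for((.432,-.23,.115),86+2*k,5))
plan(T)
```

```text
t 8.8 p [ 0.4282 -0.2021  0.0948] q [ 0.76   0.392 -0.548  2.121  0.339  0.705  0.073] F [ 1.  -0.  -4.2] w 0.67
x [-0.088  0.996 -0.017] y [ 0.996  0.088 -0.001] z [ 0.    -0.017 -1.   ]
mouth [ 0.4309 -0.2359  0.1201] lean 84.0 bottom [ 0.422 -0.137  0.11 ]
dp [0.29, 0.09, 0.12] ang [-0.02, 0.37, -0.01]
dp [0.33, 0.09, 0.07] ang [-0.02, 0.77, -0.01]
dp [0.36, 0.09, 0.02] ang [-0.02, 1.17, -0.01]
dp [0.38, 0.09, -0.03] ang [-0.02, 1.57, -0.01]
dp [0.41, 0.09, -0.08] ang [-0.02, 1.97, -0.01]
```

View pics/scene8.png

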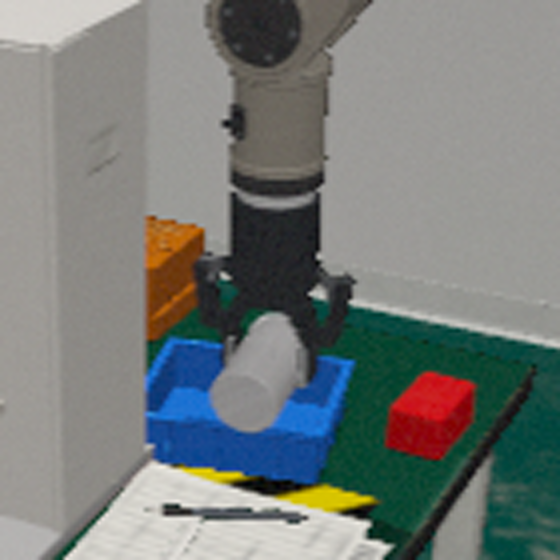

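jog_arm(dp=[[0.1,0.1,0.1],[0.2,0.1,0.1],[0.2,0.1,0],[0.2,0.1,0],[0.3,0.1,-0.1]], angular=[[0,0.5,0],[0,1,0],[0,1.5,0],[0,2,0],[0,2.5,0]], claw=[40,40,40,40,40])

```text
t: 9.35
eef_pos: [0.4302, -0.1947, 0.0975]
tool_rot: [-0.074, 0.672, 0.734, 0.067]
contact_force: [0.1, -0.4, -4.2]
gripper_width: 0.667
```

Run:
```python
from h import *
log();cupnow()
for n in("scene",): cv2.imwrite(f"pics/{n}9.png",cv2.resize(cam(n)["pixels"][90:230,260:400],None,fx=4,fy=4,interpolation=2))
T=[]
for k in range(5): T.append(tcp_for((.434,-.235,.112),99+2.5*k,5))
plan(T)
```

```text
t 9.35 p [ 0.4302 -0.1947  0.0975] q [ 0.94   0.474 -0.649  2.037  0.135  0.807  0.325] F [ 0.1 -0.4 -4.2] w 0.667
x [-0.086  0.976  0.199] y [ 0.996  0.088 -0.001] z [-0.018  0.199 -0.98 ]
mouth [ 0.4333 -0.2331  0.1148] lean 96.5 bottom [ 0.425 -0.134  0.126]
dp [-0.02, 0.02, 0.05] ang [-0.0, 0.48, -0.01]
dp [0.02, 0.02, -0.02] ang [-0.0, 0.98, -0.01]
dp [0.06, 0.02, -0.08] ang [-0.0, 1.48, -0.01]
dp [0.09, 0.02, -0.15] ang [-0.0, 1.98, -0.01]
dp [0.12, 0.02, -0.21] ang [-0.0, 2.48, -0.01]
```

View pics/scene9.png

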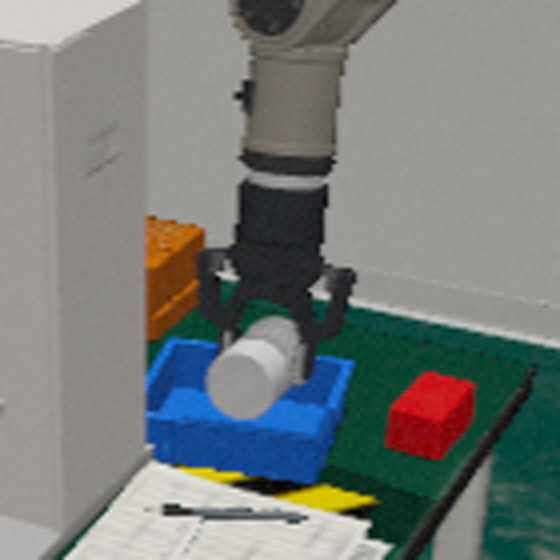

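jog_arm(dp=[[0,0,0],[0,0,0],[0.1,0,-0.1],[0.1,0,-0.1],[0.1,0,-0.2]], angular=[[0,0.5,0],[0,1,0],[0,1.4,0],[0,1.8,0],[0,2.2,0]], claw=[40,40,40,40,40])

```text
t: 9.9
eef_pos: [0.4307, -0.1931, 0.1029]
tool_rot: [-0.144, 0.662, 0.723, 0.132]
contact_force: [-0.2, 0.9, -4.0]
gripper_width: 0.663
```

Run:
```python
from h import *
log();cupnow()
for n in("scene",): cv2.imwrite(f"pics/{n}10.png",cv2.resize(cam(n)["pixels"][90:230,260:400],None,fx=4,fy=4,interpolation=2))
T=[]
for k in range(5): T.append(tcp_for((.434,-.235,.112),109+2.5*k,5))
plan(T)
```

```text
t 9.9 p [ 0.4307 -0.1931  0.1029] q [ 1.059  0.565 -0.706  1.957  0.012  0.927  0.481] F [-0.2  0.9 -4. ] w 0.663
x [-0.082  0.92   0.383] y [0.996 0.088 0.   ] z [-0.033  0.382 -0.924]
mouth [ 0.434  -0.2341  0.1125] lean 107.5 bottom [ 0.426 -0.139  0.143]
dp [0.04, -0.0, -0.01] ang [0.01, 0.28, -0.01]
dp [0.08, -0.0, -0.07] ang [0.01, 0.78, -0.01]
dp [0.12, -0.0, -0.14] ang [0.01, 1.28, -0.01]
dp [0.15, -0.0, -0.2] ang [0.01, 1.78, -0.01]
dp [0.19, -0.0, -0.27] ang [0.01, 2.28, -0.01]
```

View pics/scene10.png

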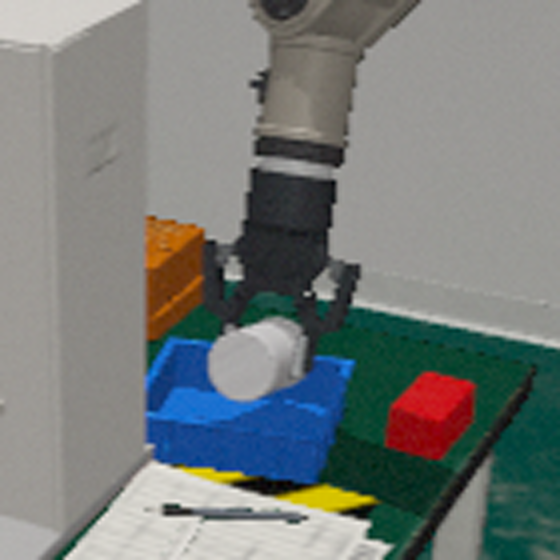

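jog_arm(dp=[[0,0,0],[0.1,0,-0.1],[0.1,0,-0.1],[0.1,0,-0.2],[0.1,0,-0.2]], angular=[[0,0.5,0],[0,1,0],[0,1.5,0],[0,2,0],[0,2.4,0]], claw=[40,40,40,40,40])

```text
t: 10.45
eef_pos: [0.431, -0.1937, 0.1081]
tool_rot: [-0.219, 0.645, 0.704, 0.201]
contact_force: [-0.0, -0.1, -3.9]
gripper_width: 0.668
```

Run:
```python
from h import *
log();cupnow()
a=cv2.resize(cam("scene")["pixels"][90:230,260:400],None,fx=2.8,fy=2.8,interpolation=2);b=cv2.resize(cam("top")["pixels"][140:280,340:480],None,fx=2.8,fy=2.8,interpolation=2)
cv2.imwrite("pics/s11.png",np.hstack([a,b]))
T=[]
for k in range(5): T.append(tcp_for((.434,-.235,.114),121+3*k,5))
plan(T)
```

```text
t 10.45 p [ 0.431  -0.1937  0.1081] q [ 1.146  0.68  -0.741  1.869 -0.082  1.069  0.591] F [-0.  -0.1 -3.9] w 0.668
x [-0.072  0.82   0.568] y [0.996 0.086 0.001] z [-0.048  0.566 -0.823]
mouth [ 0.4344 -0.2359  0.109 ] lean 119.6 bottom [ 0.427 -0.149  0.158]
dp [0.2, 0.0, -0.2] ang [0.02, 0.29, -0.02]
dp [0.24, 0.0, -0.27] ang [0.02, 0.89, -0.02]
dp [0.29, 0.0, -0.35] ang [0.02, 1.49, -0.02]
dp [0.33, 0.0, -0.43] ang [0.02, 2.09, -0.02]
dp [0.36, 0.0, -0.51] ang [0.02, 2.69, -0.02]
```

View pics/s11.png

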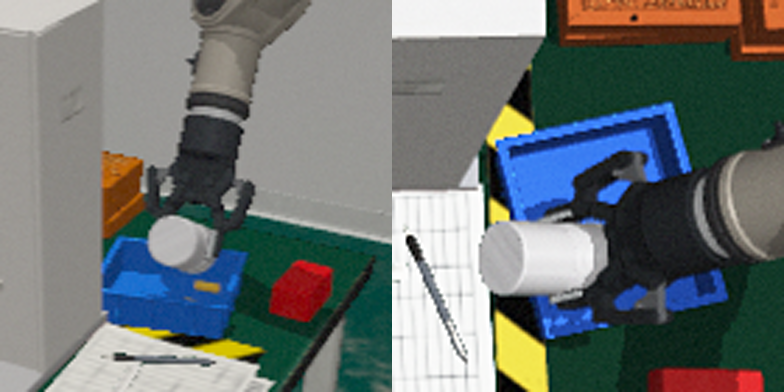

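jog_arm(dp=[[0.1,0,-0.1],[0.1,0,-0.1],[0.2,0,-0.2],[0.2,0,-0.3],[0.2,0,-0.3]], angular=[[0,0.3,0],[0,0.7,0],[0,1.1,0],[0,1.5,0],[0,1.9,0]], claw=[40,40,40,40,40])

```text
t: 11.05
eef_pos: [0.4312, -0.1937, 0.1175]
tool_rot: [-0.276, 0.626, 0.683, 0.254]
contact_force: [1.0, -0.4, -3.3]
gripper_width: 0.666
```

Run:
```python
from h import *
log();cupnow()
a=cv2.resize(cam("scene")["pixels"][90:230,260:400],None,fx=2.8,fy=2.8,interpolation=2);b=cv2.resize(cam("wrist")["pixels"],(523,392))
cv2.imwrite("pics/s12.png",np.hstack([a,b])[:,:800])
T=[]
for k in range(5): T.append(tcp_for((.434,-.235,.116),130+3*k,5))
plan(T)
```

```text
t 11.05 p [ 0.4312 -0.1937  0.1175] q [ 1.192  0.767 -0.759  1.801 -0.144  1.189  0.646] F [ 1.  -0.4 -3.3] w 0.666
x [-0.063  0.716  0.695] y [0.996 0.086 0.002] z [-0.059  0.693 -0.719]
mouth [ 0.4345 -0.2355  0.1114] lean 129.1 bottom [ 0.428 -0.158  0.174]
dp [0.2, 0.0, -0.16] ang [0.02, 0.19, -0.02]
dp [0.25, 0.0, -0.24] ang [0.02, 0.79, -0.02]
dp [0.29, 0.0, -0.31] ang [0.02, 1.39, -0.02]
dp [0.33, 0.0, -0.39] ang [0.02, 1.99, -0.01]
dp [0.37, 0.0, -0.47] ang [0.02, 2.59, -0.01]
```

View pics/s12.png

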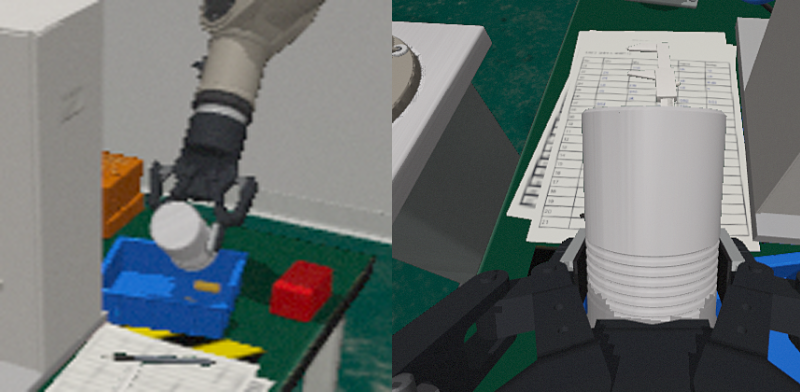

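jog_arm(dp=[[0.1,0,-0.1],[0.1,0,-0.2],[0.2,0,-0.3],[0.3,0,-0.4],[0.3,0,-0.5]], angular=[[0,0.6,0],[0,1.2,0],[0,1.8,0],[0,2.4,0],[0,3,0]], claw=[40,40,40,40,40])

```text
t: 11.65
eef_pos: [0.4314, -0.1963, 0.1319]
tool_rot: [-0.363, 0.588, 0.642, 0.333]
contact_force: [0.4, -0.0, -3.1]
gripper_width: 0.661
```

Run:
```python
from h import *
log();cupnow()
a=cv2.resize(cam("scene")["pixels"][90:230,260:400],None,fx=2.8,fy=2.8,interpolation=2);b=cv2.resize(cam("top")["pixels"][140:280,340:480],None,fx=2.8,fy=2.8,interpolation=2)
cv2.imwrite("pics/s13.png",np.hstack([a,b])[:,:800])
T=[]
for k in range(5): T.append(tcp_for((.434,-.235,.118),146+3*k,5))
plan(T)
```

```text
t 11.65 p [ 0.4314 -0.1963  0.1319] q [ 1.237  0.91  -0.774  1.7   -0.23   1.372  0.695] F [ 0.4 -0.  -3.1] w 0.661
x [-0.046  0.512  0.858] y [0.996 0.087 0.001] z [-0.074  0.854 -0.514]
mouth [ 0.4345 -0.2351  0.1151] lean 144.0 bottom [ 0.429 -0.177  0.196]
dp [0.2, 0.0, -0.1] ang [0.02, 0.39, -0.01]
dp [0.25, 0.0, -0.18] ang [0.02, 0.99, -0.01]
dp [0.29, 0.0, -0.26] ang [0.02, 1.59, -0.01]
dp [0.33, 0.0, -0.33] ang [0.02, 2.19, -0.01]
dp [0.37, 0.0, -0.42] ang [0.02, 2.79, -0.01]
```

View pics/s13.png

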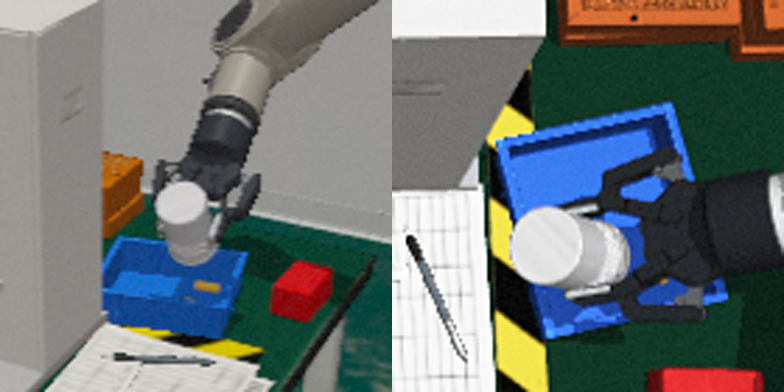

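jog_arm(dp=[[0.1,0,0],[0.2,0,-0.1],[0.2,0,-0.2],[0.3,0,-0.3],[0.3,0,-0.3]], angular=[[0,0.6,0],[0,1.2,0],[0,1.8,0],[0,2.4,0],[0,2.6,0]], claw=[40,40,40,40,40])

```text
t: 12.25
eef_pos: [0.4315, -0.199, 0.1417]
tool_rot: [-0.433, 0.547, 0.597, 0.397]
contact_force: [0.2, -0.6, -1.5]
gripper_width: 0.667
```

Run:
```python
from h import *
log();cupnow()
a=cv2.resize(cam("scene")["pixels"][90:230,260:400],None,fx=2.8,fy=2.8,interpolation=2);b=cv2.resize(cam("top")["pixels"][140:280,340:480],None,fx=2.8,fy=2.8,interpolation=2)
cv2.imwrite("pics/s14.png",np.hstack([a,b])[:,:800])
```

```text
t 12.25 p [ 0.4315 -0.199   0.1417] q [ 1.258  1.035 -0.782  1.627 -0.302  1.513  0.712] F [ 0.2 -0.6 -1.5] w 0.667
x [-0.028  0.308  0.951] y [0.996 0.087 0.001] z [-0.082  0.947 -0.309]
mouth [ 0.4342 -0.233   0.1167] lean 157.0 bottom [ 0.431 -0.194  0.209]
```

View pics/s14.png

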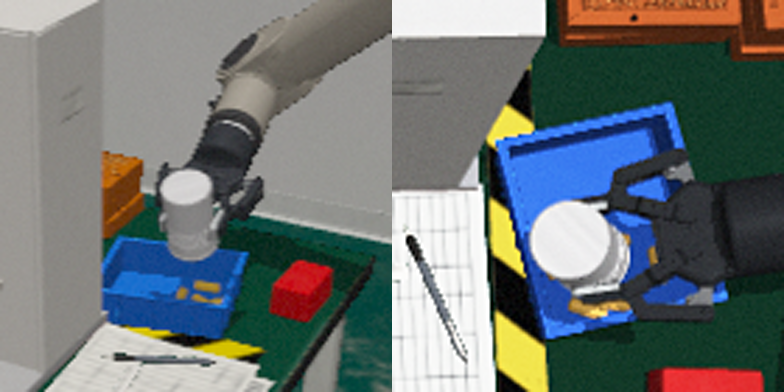

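jog_arm(dp=[[0.3,0,0],[0.7,0,-0.2],[1.2,0,-0.3],[1.6,0,-0.5],[1.8,0,-0.6]], angular=[[0,0,0],[0,0,0],[0,0,0],[0,0,0],[0,0,0]], claw=[40,40,40,40,40])

```text
t: 12.85
eef_pos: [0.4318, -0.1995, 0.1911]
tool_rot: [-0.432, 0.547, 0.598, 0.397]
contact_force: [0.1, -0.3, -2.7]
gripper_width: 0.668
```

Run:
```python
from h import *
log();cupnow()
a=cv2.resize(cam("scene")["pixels"][110:230,280:400],None,fx=3.3,fy=3.3,interpolation=2);b=cv2.resize(cam("top")["pixels"][160:280,360:480],None,fx=3.3,fy=3.3,interpolation=2)
cv2.imwrite("pics/s15.png",np.hstack([a,b])[:,:800])
log()
```

```text
t 12.85 p [ 0.4318 -0.1995  0.1911] q [ 1.274  0.967 -0.811  1.629 -0.34   1.559  0.679] F [ 0.1 -0.3 -2.7] w 0.668
x [-0.03  0.31  0.95] y [0.996 0.087 0.003] z [-0.082  0.947 -0.312]
mouth [ 0.4345 -0.2336  0.1662] lean 156.8 bottom [ 0.431 -0.194  0.258]
t 12.95 p [ 0.4317 -0.1997  0.1903] q [ 1.274  0.968 -0.81   1.629 -0.339  1.559  0.68 ] F [-0.1  0.4 -1.3] w 0.668
x [-0.029  0.31   0.95 ] y [0.996 0.087 0.002] z [-0.082  0.947 -0.312]
```

View pics/s15.png

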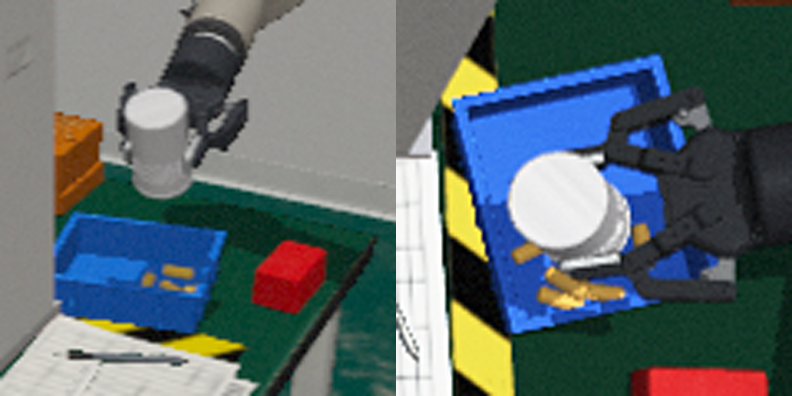

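jog_arm(dp=[[-0.1,0.3,-0.3],[-0.2,0.7,-0.7],[-0.4,1.1,-1.1],[-0.5,1.5,-1.5],[-0.6,1.7,-1.7]], angular=[[0,0,0],[0,0,0],[0,0,0],[0,0,0],[0,0,0]], claw=[40,40,40,40,40])

```text
t: 13.45
eef_pos: [0.4788, -0.2413, 0.1875]
tool_rot: [-0.433, 0.547, 0.597, 0.397]
contact_force: [-0.2, -0.2, -1.8]
gripper_width: 0.666
```

jog_arm(dp=[[0,0,0],[0,0,0],[0,0,0],[0,0,0],[0,0,0]], angular=[[0,0,0],[0,0,0],[0,0,0],[0,0,0],[0,0,0]], claw=[40,40,40,40,40])

```text
t: 13.95
eef_pos: [0.4773, -0.2404, 0.1883]
tool_rot: [-0.433, 0.547, 0.597, 0.397]
contact_force: [-0.4, -0.7, -2.6]
gripper_width: 0.665
```

Run:
```python
from h import *
log();cupnow()
b=cv2.resize(cam("top")["pixels"][160:280,360:480],(600,600),interpolation=2)
a=cv2.resize(cam("scene")["pixels"][160:230,290:400],(770,490),interpolation=2)
cv2.imwrite("pics/s16.png",b);cv2.imwrite("pics/s16b.png",a)
fs=[]
for i in range(4): read_camera("top"); fs.append(get_obs()["contact_force"][2])
print(np.mean(fs),fs)
```

```text
t 13.95 p [ 0.4773 -0.2404  0.1883] q [ 1.214  1.031 -0.789  1.459 -0.331  1.642  0.639] F [-0.4 -0.7 -2.6] w 0.665
x [-0.028  0.309  0.951] y [0.996 0.087 0.001] z [-0.083  0.947 -0.31 ]
mouth [ 0.48   -0.2744  0.1633] lean 156.9 bottom [ 0.477 -0.235  0.255]
-1.233010439253126 [np.float64(-0.7675669855188715), np.float64(-1.443595424379747), np.float64(-1.5519444106390199), np.float64(-1.1689349364748662)]
```

View pics/s16.png

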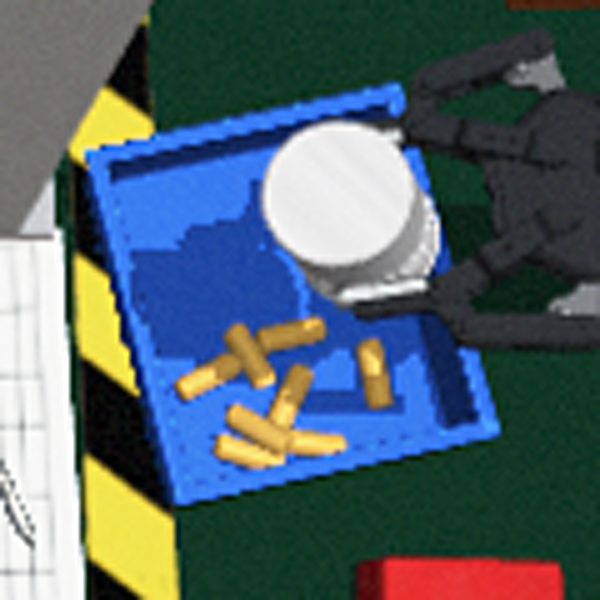

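View pics/s16b.png

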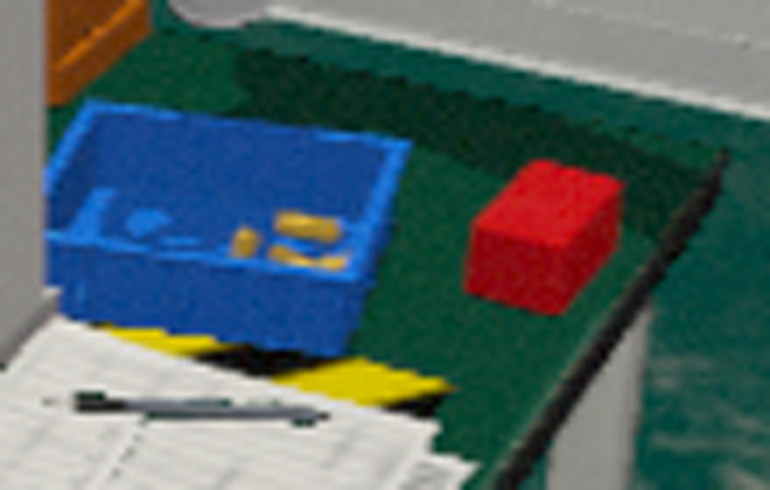

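The top view shows all eight pins lying in the tray, at crop pixels of about (205,378), (250,355), (295,332), (375,373), (290,397), (258,428), (250,450) and (315,442). The cup is held clear above them with nothing left in it, judging by the force reading, so I'm handing in.

Run:
```python
from h import *
print(hand_in())
log()
```

```text
the job is handed in; nothing more can be done
None
the job is handed in; nothing more can be done
```

I gripped the cup on its grooves, drew it straight out along the 45° bore and carried it across in front of the press. I tipped it over the tray in steps up to about 157°, raised it over the middle of the tray, and handed the job in at about 14 s of the 42 s allowed. `hand_in` gives no verdict, so what follows is from my own checks before it.

- **Pins:** the top view showed all eight pins lying in the tray and none on the table. From the scene view only some could be seen, because the tray wall hides the rest.
- **Cup empty:** the tool force averaged about −1.2 N, close to the empty cup's 1.5 N. It had been about −4 N with the pins in. Single readings were noisy by about 1 N, so the pin count is the firmer evidence.
- **Final pose:** the cup was held still, tipped about 157°. Its mouth was about 0.163 m above the table and about 14 mm from the tray's middle. These come from the arm pose and where I measured the cup at the grasp; I did not measure the cup again afterwards.
- **Surroundings:** in the camera views the tray stood flat with no visible shift, and the red case looked undisturbed. I did not re-measure the tray or the three bystanders, and did not look at the jar and bottle again after pouring. No contact showed in the forces.
- **Pouring:** only one pin had dropped by about 120°. Most of the others stayed in until past about 144°, so I tipped much further than the 110° required.

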